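# Release a bar from a left-hand clamp

### The job

Two clamp blocks each lock a steel bar with a brass knob; take out the bar of the one whose knob has notches cut round its rim, the mark of a left-hand thread. Unscrew that knob by turning it clockwise, as far as it goes until you feel its stop but without forcing it, then draw the bar gently straight out of the front without wrenching it in the clamp and lay it flat in the black tray, not dropped. Leave the other clamp, its bar and everything else on the bench as they are.

Things in the scene. Friction and masses are not known exactly. Their poses are not given: they have to be found in the camera images.
- notched_clamp: Grey steel block fixed to the bench, 90 (x) x 68 (y) mm, 38 mm high. Origin: centre of its underside; z up, front to its -x. A channel 27 mm wide, floor at z = 14 mm, runs along x, open at the front, shut at the rear. An aluminium bridge (x -25 to 25 mm, z 29.5 to 38 mm) crosses it. A screw pin comes down at x = y = 0. Its knob has the notches.
- notched_knob_top (a point): Centre of the top face of the brass knob of the notched clamp: round, 52 mm in diameter, 24 mm high, axis vertical; its underside is 4 mm or more above the bridge. Six dark notches over its top rim mark a left-hand thread. The point rises with the knob (66 mm above the bench when tight) but does not turn with it.
- notched_thread (a point): Point on the knob's axis at the bridge's top. Turned clockwise from above, the knob rises 2 mm per rad against 0.15 N m of friction and stays where left. It has 2.3 to 3 rad to go, unknown, to a stop that must be felt: there the torque climbs about 0.3 N m per 0.1 rad; over 0.45 N m either way is forcing it. Counter-clockwise it soon comes up tight.
- notched_pointer (a point): Tip of a small red pointer under the notched knob, 30 mm from its axis towards the clamp's front, on a sprung collar on the bridge. It does not turn with the knob, only with the torque put on it: it stands at y = 0 of the clamp's frame at rest and goes aside 10 mm per N m (4.5 mm at 0.45 N m).
- notched_mouth (a point): Middle of the front opening of the notched clamp's channel (clamp x = -45, z = 21 mm). The bar has 1.5 mm to spare at each side and above. The 9 mm screw pin stands 4.4 mm deep in a 14 mm square pocket of the bar when tight, so the bar cannot leave; at the knob's stop the pin is clear. The bar is clear of the bridge once drawn 65 mm, of the block after 85 mm.
- notched_bar_centre (a point): Middle of the steel bar locked in the notched clamp, 132 (its x) x 24 (y) x 14 (z) mm. It starts flat in the channel at x -29, y 0, z 21 mm of the clamp's frame; its free end stands 50 mm out of the front (clamp x -95 to -45 mm) and can be pinched across its width from above. The one to take out.
- notched_bar: The same bar, 0.14 to 0.24 kg, as a  origin at the centre of its underside, 7 mm below its middle.
- plain_clamp: Grey steel block fixed to the bench, 90 (x) x 68 (y) mm, 38 mm high. Origin: centre of its underside; z up, front to its -x. A channel 27 mm wide, floor at z = 14 mm, runs along x, open at the front, shut at the rear. An aluminium bridge (x -25 to 25 mm, z 29.5 to 38 mm) crosses it. A screw pin comes down at x = y = 0. Its knob's rim is plain.
- plain_rim (a point): A point on the top rim of the plain clamp's knob, 24 mm from its axis; turns with it. The knob is like the other, but its rim has no notches: right-hand thread. To be left alone.
- plain_bar_centre (a point): Middle of the steel bar locked in the plain clamp, 132 (its x) x 24 (y) x 14 (z) mm. It starts flat in the channel at x -29, y 0, z 21 mm of the clamp's frame; its free end stands 50 mm out of the front (clamp x -95 to -45 mm) and can be pinched across its width from above. To be left alone.
- tray: Open black tray fixed to the bench, 165 (its x) x 90 (its y) mm outside and 22 mm high, walls and floor 4 mm thick. Origin: centre of its underside.
- solder_reel: Bystander: grey-flanged reel, 66 mm across, 56 mm high, standing.
- ipa_bottle: Bystander: white bottle with a red nozzle, 49 mm across, 127 mm high.
- brass_wool: Bystander: black cup of brass wool, 72 mm across, 69 mm high.
- driver: Bystander: screwdriver with an orange handle, 196 mm long, lying.
- tape: Bystander: roll of black tape, 62 mm across, 19 mm high, lying.

How it is judged:
By the outcome, as a careful person would: the job done as asked, in the order asked, and still so for the second after the job is handed in, with the robot touching nothing.
It also fails if it takes over 72 s, if anything falls off the work surface, if the arm or the gripper's body presses on something with over 40 N, if the wrist force passes 120 N, or if a joint passes its speed limit or range.

### The arm

A 6-joint arm with a two-finger parallel gripper is mounted at the origin on a cart in front of the work surface, level with it; the furniture and walls round the work are solid. World frame = base frame: x ahead of the robot, y to its left, z up, the work surface at z = 0. Lengths are in m, angles in rad, forces in N, time in s.
With the tool pointing down it reaches from about 0.3 to 0.775 m from the base axis. Payload 14.6 kg.
Tool frame: the origin (TCP) lies at the very end of the fingers, on their centre line; the grasp point (between the pads) lies 19 mm behind it; z points along the fingers, y is the line along which they close (so a half turn about z gives the same grasp; the last joint's range is limited). The gripper opens to 94 mm and grips with 3 to 60 N. Pads are 16 mm wide; open, the fingers measure 119 mm over their backs; the gripper's body (75 mm by 177 mm) begins 78 mm behind the grasp point.
Start: joints at [-1.271, 0.3, 1.521, -0, 1.321, -0.067], TCP at [0.197, -0.513, 0.205] pointing down, gripper open.
Joint ranges: [-3.03, 3.03], [-0.79, 2.21], [0.23, 2.52], [-1.04, 4.18], [0, 3.07], [-2.55, 2.55]. Speed limits (rad/s): [2.22, 2.22, 2.57, 3.14, 3.14, 3.14].

### API

Orientations are given as [roll, pitch, yaw] about the fixed x, y, z axes, in that order (R = Rz(yaw) Ry(pitch) Rx(roll)).
In Python, from station import ctrl gives the robot as it stands.
- The arm moves only by the tool carry_out, never from a script. Its argument "motion" is text: rows parted by semicolons, each of 7 numbers parted by spaces: the shift along the world's x, y, z in m, then the turn, a rotation vector about the world's x, y, z in degrees, then the closure in counts, from 0 (fully open) to 255 (shut). In form: dx dy dz wx wy wz hand; .... A call has 1 to 20 rows; each row shifts and turns the commanded pose from where the row before left it; what a row does not reach is not made up. A row lasts 1/12 s, in which the tool goes at most 41.7 mm and 7.16 degrees, less where a joint would pass 70% of its speed; a pose out of reach is approached as far as the arm can. A call is refused whole if a number of a shift passes 0.0417 or a number of a turn 7.16, either way. A call with a gripper value outside its range is refused whole. The fingers move at their own pace and stop on an object; "grip_force" is the grip in N (left out, the last holds). Time passes only in rows, so rows that do not move let the fingers close. It gives the time, the measured TCP pose, the force, the opening and the grip force at its end, in the units of the state.
- ctrl.get_obs(): the state, without advancing time (a new reading comes with each control period).
- ctrl.camera(name): name is "scene" or "top"; returns a dict with "pixels" (384x512x3 uint8, red, green, blue), "range_z" (384x512 float32, m along the optical axis (not along the pixel's ray), 0 where there is no reading), "K" (3x3 intrinsics, pixels), "dist" ([k1, k2, p1, p2, k3] as OpenCV has them; the pictures are not rectified), "position" and "attitude" of the camera in the world. Camera axes: x right, y up, looking along -z (the intrinsics and any distortion apply to the point x, -y, -z); pixel columns grow to the right and rows downward; lengths in m; the calibration is good to about 2 mm. A picture is of the moment at which its call begins.
- ctrl.hand_in(): hands the job in; it is judged then, once.
The state is a dict: "time_s": time; "qpos": joint angles; "joint_vel": joint speeds; "tau": joint torques, N m; "ee_pos": TCP position; "eef_rot": TCP orientation; "force": force on the tool from outside, world axes, zero at the start; "moment": the same for the moment, N m; "grip_width": finger opening in m; "grip_force": force on a finger pad.
Only numpy, scipy, OpenCV 4.12 (cv2) and the standard library are available. Lean on these libraries where they do the work, as an engineer would, in place of code of your own. Each camera call takes 0.05 s, during which the arm holds its last target. There are 200 camera calls.

## Working session

There is one attempt and no reset: what is moved stays moved. The work goes in short steps, Python scripts to look and compute and a tool call to move; the robot and the scene stay as the last step left them, time stands still between calls to the robot, and variables do not carry over. Pictures are saved under pics/ and viewed, at most 10 in all, crops included, and the job is handed in when it is done.

Besides the shell and the picture viewer there is one more tool, called after "Emit:" as name(argument=value, ...) on one line, values as JSON. carry_out: Moves the arm, as the interface text tells. Its arguments: {"type":"object","properties":{"motion":{"type":"string"},"grip_force":{"type":"number"}},"required":["motion"]}

```bash
mkdir -p pics; cat > h.py <<'E'
import numpy as np, cv2
from station import ctrl
def snap(name,fn=None):
    c=ctrl.camera(name)
    if fn: cv2.imwrite('pics/'+fn,c['pixels'][:,:,::-1])
    return c
def rot(c):
    a=np.array(c['attitude'])
    if a.shape==(3,3): return a
    from scipy.spatial.transform import Rotation as R
    return R.from_euler('xyz',a).as_matrix() if a.size==3 else R.from_quat(a).as_matrix()
def cloud(c):
    h,w=c['range_z'].shape
    u,v=np.meshgrid(np.arange(w),np.arange(h))
    p=cv2.undistortPoints(np.stack([u,v],-1).reshape(-1,1,2).astype(np.float64),c['K'],np.array(c['dist'],float)).reshape(h,w,2)
    z=c['range_z']
    P=np.stack([p[...,0]*z,-p[...,1]*z,-z],-1)
    W=P@rot(c).T+np.array(c['position'])
    W[z==0]=np.nan
    return W
E
python3 - <<'E'
from h import *
o=ctrl.get_obs(); print(o)
for n in ('scene','top'):
    c=snap(n,n+'0.png'); print(n,c['position'],c['attitude'],c['K'],c['dist'])
    W=cloud(c); print(np.nanmedian(W[...,2]))
E
```

```text
{'time_s': 0.0, 'qpos': array([-1.27060096e+00,  3.00469241e-01,  1.52161795e+00,  2.02024363e-06,
        1.32069651e+00, -6.65680144e-02]), 'joint_vel': array([-0.00084178, -0.00097191, -0.00068818,  0.00144714, -0.00089876,
        0.00026989]), 'tau': array([ 1.34010730e-03, -5.31801724e+01, -3.52733302e+01,  7.09013594e-02,
        2.43357383e-02, -5.32563092e-05]), 'ee_pos': array([ 0.19715966, -0.51314979,  0.20487176]), 'eef_rot': array([-3.14040438e+00, -8.11794148e-05,  3.66762827e-01]), 'force': array([ 0.33744218, -0.23947158,  0.29948593]), 'moment': array([ 0.03268583, -0.01603543, -0.00639999]), 'grip_force': 0.0, 'grip_width': 0.09393346488748344}
scene [-0.07613732  0.80666944  0.90042594] [ 0.87148719 -0.02126856 -2.27175302] [[390.12419894   0.         261.69421258]
 [  0.         390.12419894 194.53836195]
 [  0.           0.           1.        ]] [-0.1092572  0.         0.         0.         0.       ]
0.008318770987541524
top [0.40998651 0.15923625 1.39082108] [ 0.1700118  -0.0064259  -1.55422313] [[496.74314102   0.         256.74302898]
 [  0.         496.74314102 192.05892908]
 [  0.           0.           1.        ]] [-0.09492906  0.          0.          0.          0.        ]
0.000544295267138617
```

View pics/scene0.png

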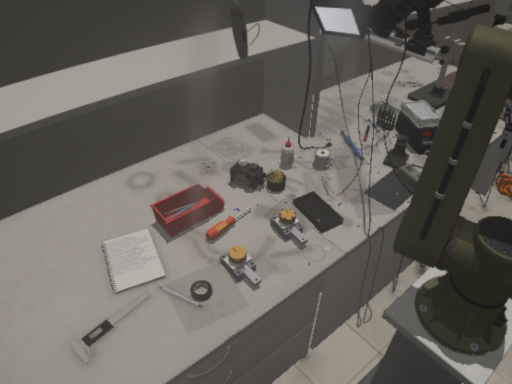

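View pics/top0.png

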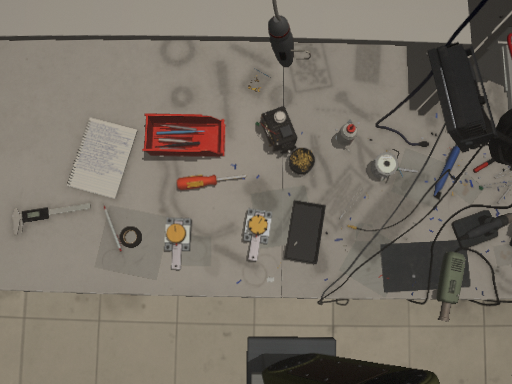

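The two clamps are at top-image pixels (177,233) and (257,226), with the tray at (305,232). The knob at (257,226) looks notched, so I'll zoom in to confirm and measure.

```bash
python3 - <<'E'
from h import *
c=snap('top'); W=cloud(c); np.save('W.npy',W)
im=c['pixels'][:,:,::-1]
a=cv2.resize(im[195:275,150:345],None,fx=4,fy=4,interpolation=cv2.INTER_CUBIC)
s=snap('scene')['pixels'][:,:,::-1]
b=cv2.resize(s[195:295,210:350],None,fx=2.5,fy=2.5,interpolation=cv2.INTER_CUBIC)
o=np.zeros((a.shape[0]+b.shape[0],max(a.shape[1],b.shape[1]),3),np.uint8); o[:a.shape[0],:a.shape[1]]=a;o[a.shape[0]:,:b.shape[1]]=b
cv2.imwrite('pics/z1.png',o)
for nm,(u0,u1,v0,v1) in dict(plain=(150,205,205,275),notch=(230,283,200,270),tray=(280,332,195,270)).items():
    R=W[v0:v1,u0:u1].reshape(-1,3)
    px=im[v0:v1,u0:u1].reshape(-1,3)
    if nm=='tray':
        m=(px.max(1)<60)
        pts=R[m&np.isfinite(R[:,2])]
        r=cv2.minAreaRect((pts[:,:2]*1000).astype(np.float32)); print(nm,r,np.percentile(pts[:,2],[5,50,95]));continue
    k=R[(R[:,2]>.058)&(R[:,2]<.075)]
    print(nm,'knob',len(k),cv2.minEnclosingCircle((k[:,:2]*1000).astype(np.float32)),np.median(k[:,2]),k[:,:2].mean(0))
    # bar: z .022-.033 ahead of the block
    xk=k[:,0].mean()
    b=R[(R[:,2]>.02)&(R[:,2]<.034)&(R[:,0]<xk-.052)]
    print('bar',len(b),cv2.minAreaRect((b[:,:2]*1000).astype(np.float32)),np.median(b[:,2]))
    b=R[(R[:,2]>.02)&(R[:,2]<.05)]
    print('all',cv2.minAreaRect((b[:,:2]*1000).astype(np.float32)))
E
```

```text
plain knob 281 ((525.3260498046875, 370.58270263671875), 25.486753463745117) 0.06589735460917168 [0.52470762 0.3699435 ]
bar 141 ((450.8743591308594, 370.24114990234375), (41.05706024169922, 25.032333374023438), 1.0637675523757935) 0.027881238922752738
all ((500.237060546875, 370.8559875488281), (66.15557861328125, 140.26171875), 89.10881805419922)
notch knob 300 ((550.0758056640625, 151.69190979003906), 27.812841415405273) 0.06602393529264594 [0.54884772 0.15117435]
bar 123 ((477.2932434082031, 161.68678283691406), (23.809215545654297, 39.78976058959961), 81.45348358154297) 0.027742819271628916
all ((526.052734375, 154.503662109375), (67.82334899902344, 138.0735321044922), 82.44140625)
tray ((538.2010498046875, 11.024551391601562), (105.26557159423828, 167.3424835205078), 80.27251434326172) [-0.00127573  0.00405104  0.02155446]
```

View pics/z1.png

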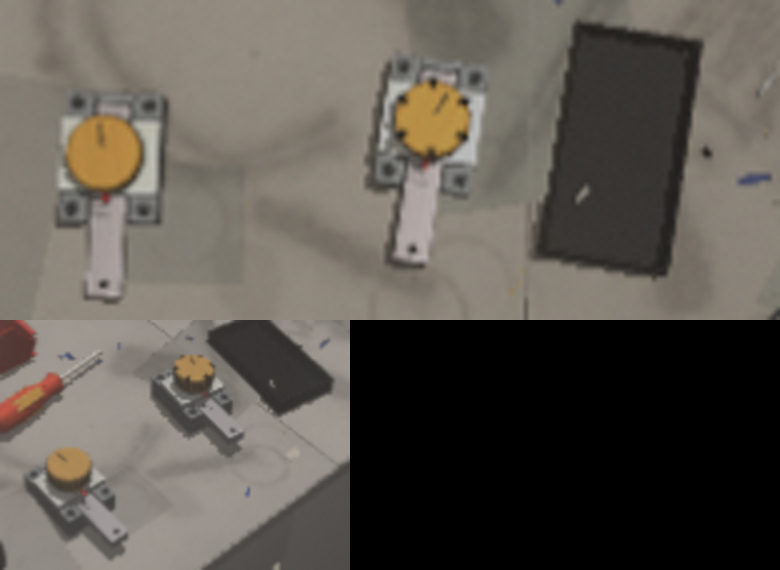

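The zoom shows the knob at (257,226) carries six dark notches (crop around (432,120)), so that is the target. Its red pointer is at the front and its bar points down the image. The plain knob is the left one. Next I'll refine the knob centre, the bar axis and the tray.

```bash
cat > refine.py <<'E'
from h import *
def ray(c,uv):
    p=cv2.undistortPoints(np.array(uv,float).reshape(-1,1,2),c['K'],np.array(c['dist'],float)).reshape(-1,2)
    d=np.c_[p[:,0],-p[:,1],-np.ones(len(p))]@rot(c).T
    return d
def onz(c,uv,z):
    d=ray(c,uv); o=np.array(c['position']); return o+d*((z-o[2])/d[:,2])[:,None]
def up(c,box,f=8):
    u0,u1,v0,v1=box
    return cv2.resize(c['pixels'][v0:v1,u0:u1],None,fx=f,fy=f,interpolation=cv2.INTER_CUBIC)
def topx(box,uv,f=8): return (np.array(uv,float)+.5)/f-.5+[box[0],box[2]]
E
python3 - <<'E'
from refine import *
for nm,box in (('top',(225,290,195,270)),('scene',(262,316,190,250))):
    c=snap(nm); W=cloud(c); im=up(c,box); hsv=cv2.cvtColor(im,cv2.COLOR_RGB2HSV)
    m=cv2.inRange(hsv,(8,110,60),(28,255,255))
    m=cv2.morphologyEx(m,cv2.MORPH_CLOSE,np.ones((25,25)))
    ct=max(cv2.findContours(m,0,cv2.CHAIN_APPROX_NONE)[0],key=cv2.contourArea).reshape(-1,2)
    P=onz(c,topx(box,ct),.066)
    print(nm,'knob mask',cv2.minEnclosingCircle((P[:,:2]*1000).astype(np.float32)),cv2.fitEllipse((P[:,:2]*1000).astype(np.float32)))
    # depth top face
    w=W[box[2]:box[3],box[0]:box[1]].reshape(-1,3)
    k=w[(w[:,2]>.0625)&(w[:,2]<.075)]
    print('depth',len(k),cv2.minEnclosingCircle((k[:,:2]*1000).astype(np.float32)),k.mean(0))
    b=w[(w[:,2]>.0255)&(w[:,2]<.031)&(w[:,0]<.495)&(w[:,0]>.458)&(abs(w[:,1]-.16)<.03)]
    d=np.linalg.svd(b[:,:2]-b[:,:2].mean(0),full_matrices=False)[2][0]
    print('bar',len(b),b.mean(0),np.degrees(np.arctan(d[1]/d[0])),cv2.minAreaRect((b[:,:2]*1000).astype(np.float32)))
    # bar bright edges rowwise (top): pale vs bench
    t=W.reshape(-1,3); t=t[(t[:,2]>.015)&(t[:,2]<.03)&(t[:,0]>.43)&(t[:,0]<.65)&(t[:,1]>-.06)&(t[:,1]<.09)]
    print('tray rim',len(t),cv2.minAreaRect((t[:,:2]*1000).astype(np.float32)),np.median(t[:,2]))
    if nm=='top':
        bb=(235,275,236,264); g=cv2.GaussianBlur(cv2.cvtColor(up(c,bb),cv2.COLOR_RGB2GRAY).astype(np.float32),(0,0),4)
        gx=np.gradient(g,axis=1); L=[];Rr=[]
        for r in range(40,170,4):
            L.append((np.argmax(gx[r]),r)); Rr.append((np.argmin(gx[r]),r))
        for e in (L,Rr):
            p=onz(c,topx(bb,e),.028); f=cv2.fitLine((p[:,:2]*1000).astype(np.float32),cv2.DIST_HUBER,0,.01,.01).ravel(); print('edge',np.degrees(np.arctan(f[1]/f[0])),f[3]+(475-f[2])*f[1]/f[0])
E
```

```text
top knob mask ((549.3401489257812, 150.8344268798828), 25.94096565246582) ((549.856201171875, 150.828125), (48.318355560302734, 50.280792236328125), 86.95844268798828)
depth 274 ((549.0667724609375, 151.24078369140625), 27.709911346435547) [0.54939444 0.15136941 0.06670566]
bar 80 [0.47656556 0.16166336 0.0281529 ] -7.369151295415761 ((476.8188781738281, 161.77474975585938), (23.59044647216797, 37.30488204956055), 82.7789077758789)
tray rim 281 ((538.0926513671875, 19.41845703125), (90.68499755859375, 163.46603393554688), 81.01757049560547) 0.02113065138228576
edge -7.9777546 172.87811
edge -12.643098 179.00891
scene knob mask ((548.558349609375, 152.2204132080078), 24.57990074157715) ((548.7601318359375, 151.6063690185547), (46.19721984863281, 46.4852180480957), 76.62379455566406)
depth 142 ((549.3902587890625, 151.93411254882812), 26.655420303344727) [0.54850103 0.15215517 0.0661573 ]
bar 62 [0.47624431 0.16016819 0.02736865] -15.680367581200464 ((475.9625244140625, 160.4329833984375), (25.487329483032227, 38.37128448486328), 81.56875610351562)
tray rim 240 ((536.8375244140625, 19.42165756225586), (93.46205139160156, 172.1795654296875), 81.29312133789062) 0.02011537500501065
```

Emit:
carry_out(motion="0.0135 0.0255 0 0 0 5.8 0;0.0135 0.0255 0 0 0 5.8 0;0.0135 0.0255 0 0 0 5.8 0;0.0135 0.0255 0 0 0 5.8 0;0.0135 0.0255 0 0 0 5.8 0;0.0135 0.0255 0 0 0 5.8 0;0.0135 0.0255 0 0 0 5.8 0;0.0135 0.0255 0 0 0 5.8 0;0.0135 0.0255 0 0 0 5.8 0;0.0135 0.0255 0 0 0 5.8 0;0.0135 0.0255 0 0 0 5.8 0;0.0135 0.0255 0 0 0 5.8 0;0.0135 0.0255 0 0 0 5.8 0")

```text
time_s: 1.38
ee_pos: [0.3732, -0.1806, 0.2056]
eef_rot: [3.141, 0.0, 1.688]
force: [-0.2, -0.4, 0.6]
grip_width: 0.0941
grip_force: 0.0
```

Emit:
carry_out(motion="0.0135 0.0255 0 0 0 5.8 0;0.0135 0.0255 0 0 0 5.8 0;0.0135 0.0255 0 0 0 5.8 0;0.0135 0.0255 0 0 0 5.8 0;0.0135 0.0255 0 0 0 5.8 0;0.0135 0.0255 0 0 0 5.8 0;0.0135 0.0255 0 0 0 5.8 0;0.0135 0.0255 0 0 0 5.8 0;0.0135 0.0255 0 0 0 5.8 0;0.0135 0.0255 0 0 0 5.8 0;0.0135 0.0255 0 0 0 5.8 0;0.0135 0.0255 0 0 0 5.8 0;0 0 0 0 0 0 0;0 0 0 0 0 0 0;0 0 0 0 0 0 0")

```text
time_s: 2.63
ee_pos: [0.5345, 0.1238, 0.2052]
eef_rot: [-3.141, -0.0, 2.896]
force: [-0.0, -0.5, 1.0]
grip_width: 0.0941
grip_force: 0.0
```

Emit:
carry_out(motion="0.0147 0.0275 0 0 0 6.1 0;0 0 0 0 0 0 0;0 0 -0.025 0 0 0 0;0 0 -0.025 0 0 0 0;0 0 -0.025 0 0 0 0;0 0 -0.025 0 0 0 0;0 0 -0.025 0 0 0 0;0 0 -0.015 0 0 0 0;0 0 -0.01 0 0 0 0;0 0 -0.007 0 0 0 0;0 0 0 0 0 0 0;0 0 0 0 0 0 0")

```text
time_s: 3.63
ee_pos: [0.5498, 0.1514, 0.0492]
eef_rot: [3.141, 0.001, 3.003]
force: [0.4, -0.5, 0.8]
grip_width: 0.0939
grip_force: 0.0
```

```bash
python3 - <<'E'
from h import *
o=ctrl.get_obs(); print(o['ee_pos'],o['eef_rot'],o['force'],o['moment'],o['qpos'])
E
```

```text
[0.54975943 0.15135741 0.04918223] [3.14135606e+00 7.90760096e-04 3.00327799e+00] [ 0.43507583 -0.45665589  0.76331137] [ 0.0057378  -0.09028667  0.01059618] [ 2.04449585e-01  5.17087382e-01  1.60747213e+00 -5.05109869e-05
  1.01620886e+00 -1.22800559e+00]
```

Emit:
carry_out(motion="0 0 -0.002 0 0 0 80;0 0 0 0 0 0 95;0 0 0 0 0 0 110;0 0 0 0 0 0 120;0 0 0 0 0 0 130;0 0 0 0 0 0 140;0 0 0 0 0 0 140;0 0 0 0 0 0 140", grip_force=5)

```text
time_s: 4.3
ee_pos: [0.5495, 0.1505, 0.0468]
eef_rot: [-3.14, 0.0, 3.004]
force: [-1.8, -9.3, 4.9]
grip_width: 0.0519
grip_force: 5.0
```

```bash
python3 - <<'E'
from h import *
o=ctrl.get_obs(); print(o['ee_pos'],o['eef_rot'],o['force'],o['moment'],o['qpos'])
E
```

```text
[0.5495066  0.15053732 0.04675013] [-3.13969745e+00  1.39209983e-04  3.00414089e+00] [-1.7943278  -9.34090681  4.92494348] [-2.06196118  0.19518877 -0.04556951] [ 0.20397936  0.52043835  1.60894099 -0.00216018  1.01271776 -1.22822067]
```

Emit:
carry_out(motion="-0.0001 -0.0008 0 0 0 0 140;0 0 0 0 0 0 140;0 0 0 0 0 0 140")

```text
time_s: 4.55
ee_pos: [0.5494, 0.15, 0.0467]
eef_rot: [-3.14, 0.0, 3.004]
force: [-0.6, -6.5, 2.8]
grip_width: 0.0519
grip_force: 5.0
```

Emit:
carry_out(motion="-0.0001 -0.0008 0 0 0 0 140;-0.0001 -0.0008 0 0 0 0 140;0 0 0 0 0 0 140;0 0 0 0 0 0 140")

```text
time_s: 4.88
ee_pos: [0.5493, 0.1494, 0.0466]
eef_rot: [3.141, 0.0, 3.004]
force: [0.2, 1.4, 1.5]
grip_width: 0.0519
grip_force: 5.0
```

Emit:
carry_out(motion="0 0 0 0 0 0 150;0 0 0 0 0 0 150;0 0 0 0 0 0 150;0 0 0.0001 0 0 -3 150;0 0 0.0001 0 0 -3 150;0 0 0.0001 0 0 -3 150;0 0 0.0001 0 0 -3 150;0 0 0.0001 0 0 -3 150;0 0 0 0 0 0 150", grip_force=25)

```text
time_s: 5.63
ee_pos: [0.5494, 0.1495, 0.0471]
eef_rot: [3.141, 0.0, 2.74]
force: [1.1, 2.6, 3.9]
grip_width: 0.0512
grip_force: 25.0
```

```bash
cat > o.py <<'E'
from h import *
o=ctrl.get_obs(); print(o['time_s'],o['ee_pos'].round(4),np.degrees(o['eef_rot']).round(2),o['force'].round(2),o['moment'].round(3),o['qpos'].round(3),o['grip_width'],o['grip_force'])
E
python3 o.py
```

```text
5.6333 [0.5494 0.1495 0.0471] [1.7997e+02 3.0000e-02 1.5699e+02] [1.13 2.61 3.87] [ 0.766 -0.47   0.124] [ 0.201  0.518  1.611  0.     1.011 -0.968] 0.05117485482989201 24.996723532676697
```

Emit:
carry_out(motion="0 0 0.0002 0 0 -6 150;0 0 0.0002 0 0 -6 150;0 0 0.0002 0 0 -6 150;0 0 0.0002 0 0 -6 150;0 0 0.0002 0 0 -6 150;0 0 0 0 0 0 150")

```text
time_s: 6.13
ee_pos: [0.5496, 0.1495, 0.0482]
eef_rot: [3.14, 0.0, 2.216]
force: [3.7, 4.5, 2.4]
grip_width: 0.0514
grip_force: 25.0
```

```bash
python3 o.py
```

```text
6.1333 [0.5496 0.1495 0.0482] [1.7992e+02 2.0000e-02 1.2694e+02] [3.74 4.48 2.43] [ 0.934 -0.952  0.187] [ 0.201  0.517  1.61   0.     1.013 -0.444] 0.05142040812483786 24.99574363231659
```

Emit:
carry_out(motion="0.0003 0.0004 0.0002 0 0 -6 150;0.0002 0 0.0002 0 0 -6 150;0 0 0.0002 0 0 -6 150;0 0 0.0002 0 0 -6 150;0 0 0.0002 0 0 -6 150;0 0 0.0002 0 0 -6 150;0 0 0 0 0 0 150")

```text
time_s: 6.72
ee_pos: [0.55, 0.1496, 0.0494]
eef_rot: [3.141, 0.0, 1.59]
force: [3.0, 1.7, 3.4]
grip_width: 0.0514
grip_force: 25.0
```

```bash
python3 o.py; python3 - <<'E'
from refine import *
a=up(snap('scene'),(250,330,180,255),5); b=up(snap('top'),(220,300,190,265),5)
cv2.imwrite('pics/k1.png',np.hstack([a,b])[:,:,::-1])
E
```

```text
6.7167 [0.55   0.1496 0.0494] [179.94   0.    91.11] [3.01 1.69 3.4 ] [ 0.305 -0.885  0.138] [ 0.201  0.516  1.608 -0.     1.016  0.182] 0.051399642186939584 24.997522830963135
```

View pics/k1.png

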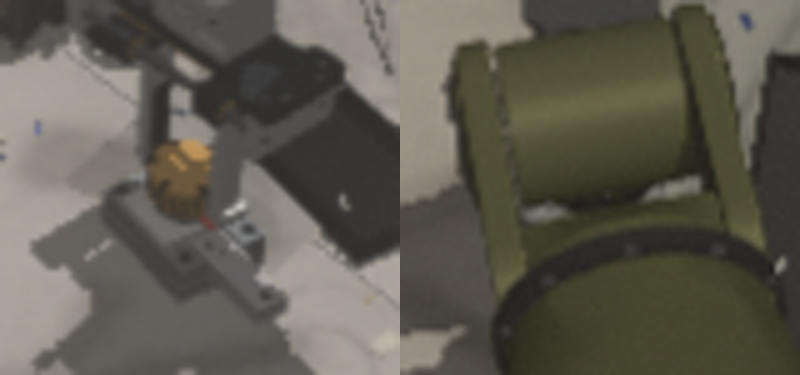

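The scene crop shows the fingers gripping the knob (180,180), with the red pointer at (205,222) clear below them; the arm hides the top view. I'll keep turning to just before the earliest possible stop.

Emit:
carry_out(motion="0.0003 0.0001 0.0002 0 0 -6 150;0 0 0.0002 0 0 -6 150;0 0 0.0002 0 0 -6 150;0 0 0.0002 0 0 -6 150;0 0 0.0002 0 0 -6 150;0 0 0.0002 0 0 -6 150;0 0 0.0002 0 0 -5 150;0 0 0 0 0 0 150")

```text
time_s: 7.48
ee_pos: [0.5503, 0.1494, 0.0507]
eef_rot: [3.141, -0.0, 0.876]
force: [3.5, -0.9, 3.6]
grip_width: 0.0516
grip_force: 25.0
```

```bash
python3 o.py
```

```text
7.4833 [0.5503 0.1494 0.0507] [ 1.7995e+02 -1.0000e-02  5.0180e+01] [ 3.5  -0.93  3.57] [-0.283 -1.023  0.118] [ 2.010e-01  5.150e-01  1.607e+00 -1.000e-03  1.019e+00  8.970e-01] 0.05155922734274541 24.99780535697937
```

Emit:
carry_out(motion="0.0002 0 0.0001 0 0 -3 150;0 0 0.0001 0 0 -3 150;0 0 0.0001 0 0 -3 150;0 0 0 0 0 0 150")

```text
time_s: 7.82
ee_pos: [0.5504, 0.1494, 0.051]
eef_rot: [3.141, -0.0, 0.722]
force: [2.9, -1.3, 4.5]
grip_width: 0.0514
grip_force: 25.0
```

```bash
python3 o.py
```

```text
7.8167 [0.5504 0.1494 0.051 ] [179.96  -0.    41.35] [ 2.87 -1.26  4.55] [-0.559 -0.892  0.16 ] [ 2.010e-01  5.150e-01  1.606e+00 -1.000e-03  1.020e+00  1.051e+00] 0.05140254523145499 24.99803066253662
```

Emit:
carry_out(motion="0 0 0.0001 0 0 -2 150;0 0 0 0 0 -1.5 150;0 0 0 0 0 0 150")

```text
time_s: 8.07
ee_pos: [0.5504, 0.1494, 0.0511]
eef_rot: [3.141, -0.0, 0.662]
force: [4.1, -2.0, 4.4]
grip_width: 0.0515
grip_force: 25.0
```

```bash
python3 o.py
```

```text
8.0667 [0.5504 0.1494 0.0511] [ 1.7996e+02 -1.0000e-02  3.7910e+01] [ 4.08 -1.96  4.4 ] [-0.674 -0.938  0.144] [ 2.010e-01  5.150e-01  1.606e+00 -1.000e-03  1.021e+00  1.111e+00] 0.05149008427155576 24.99765783548355
```

Emit:
carry_out(motion="0 0 0.0001 0 0 -2 150;0 0 0 0 0 -2 150;0 0 0 0 0 0 150")

```text
time_s: 8.32
ee_pos: [0.5504, 0.1494, 0.0513]
eef_rot: [3.141, -0.0, 0.591]
force: [3.4, -2.0, 5.6]
grip_width: 0.052
grip_force: 25.0
```

```bash
python3 o.py
```

```text
8.3167 [0.5504 0.1494 0.0513] [ 1.7996e+02 -1.0000e-02  3.3870e+01] [ 3.41 -1.99  5.61] [-0.724 -0.93   0.165] [ 2.010e-01  5.140e-01  1.606e+00 -1.000e-03  1.021e+00  1.181e+00] 0.052042417163289445 24.99779909849167
```

Emit:
carry_out(motion="0 0 0.0001 0 0 -2 150;0 0 0.0001 0 0 -2 150;0 0 0 0 0 0 150")

```text
time_s: 8.57
ee_pos: [0.5503, 0.1493, 0.0514]
eef_rot: [3.141, -0.0, 0.521]
force: [3.6, -3.2, 5.0]
grip_width: 0.0518
grip_force: 25.0
```

```bash
python3 o.py
```

```text
8.5667 [0.5503 0.1493 0.0514] [179.96  -0.    29.85] [ 3.65 -3.22  5.03] [-0.898 -0.91   0.099] [ 2.010e-01  5.140e-01  1.606e+00 -1.000e-03  1.021e+00  1.251e+00] 0.05183044634192551 24.997316300868988
```

Emit:
carry_out(motion="0 -0.0002 0.0002 0 0 -2 150;0 0 0.0001 0 0 -2 150;0 0 0 0 0 0 150")

```text
time_s: 8.82
ee_pos: [0.5503, 0.1492, 0.0516]
eef_rot: [3.141, -0.0, 0.451]
force: [5.0, -3.5, 4.4]
grip_width: 0.0515
grip_force: 25.0
```

```bash
python3 o.py
```

```text
8.8167 [0.5503 0.1492 0.0516] [179.97  -0.    25.81] [ 5.03 -3.5   4.37] [-0.821 -0.993  0.161] [ 2.010e-01  5.140e-01  1.606e+00 -1.000e-03  1.022e+00  1.321e+00] 0.05145990064313895 24.99675303697586
```

Emit:
carry_out(motion="0.0003 -0.0002 0.0002 0 0 -2 150;0 0 0.0001 0 0 -2 150;0 0 0 0 0 0 150")

```text
time_s: 9.07
ee_pos: [0.5503, 0.1492, 0.0517]
eef_rot: [3.142, 0.0, 0.38]
force: [3.8, -2.6, 3.9]
grip_width: 0.0517
grip_force: 25.0
```

```bash
python3 o.py
```

```text
9.0667 [0.5503 0.1492 0.0517] [1.80e+02 2.00e-02 2.18e+01] [ 3.83 -2.57  3.89] [-0.689 -0.697  0.205] [ 0.201  0.514  1.605 -0.     1.023  1.391] 0.05165538896509012 24.99698907136917
```

Emit:
carry_out(motion="0.0002 -0.0001 0.0001 0 0 -2 150;0 0 0 0 0 0 150;0 0 0 0 0 0 150")

```text
time_s: 9.32
ee_pos: [0.5505, 0.1492, 0.0518]
eef_rot: [-3.142, 0.0, 0.346]
force: [1.8, -1.4, 4.2]
grip_width: 0.0514
grip_force: 25.0
```

```bash
python3 o.py
```

```text
9.3167 [0.5505 0.1492 0.0518] [-1.800e+02  3.000e-02  1.984e+01] [ 1.83 -1.45  4.17] [-0.52  -0.527  0.148] [ 0.2    0.514  1.605 -0.     1.023  1.425] 0.051363273585420775 24.997272491455078
```

Emit:
carry_out(motion="0.0001 -0.0001 0.0001 0 0 -2 150;0 0 0.0001 0 0 -2 150;0 0 0 0 0 0 150")

```text
time_s: 9.57
ee_pos: [0.5505, 0.1491, 0.0519]
eef_rot: [-3.142, 0.001, 0.274]
force: [2.1, -1.4, 1.8]
grip_width: 0.0515
grip_force: 25.0
```

```bash
python3 o.py
```

```text
9.5667 [0.5505 0.1491 0.0519] [-1.80e+02  4.00e-02  1.57e+01] [ 2.13 -1.39  1.75] [-0.403 -0.44   0.4  ] [0.2   0.514 1.605 0.    1.024 1.497] 0.05150308447239448 24.99656707048416
```

Emit:
carry_out(motion="0 0 0 0 0 0 150")

```text
time_s: 9.65
ee_pos: [0.5505, 0.1491, 0.0519]
eef_rot: [-3.142, 0.001, 0.276]
force: [1.4, -1.3, 1.5]
grip_width: 0.0515
grip_force: 25.0
```

```bash
python3 o.py
```

```text
9.65 [0.5505 0.1491 0.0519] [-1.80e+02  4.00e-02  1.58e+01] [ 1.43 -1.31  1.47] [-0.395 -0.432  0.411] [ 0.2    0.514  1.604 -0.     1.024  1.495] 0.051471376419549304 24.995895624160767
```

The torque has climbed from 0.15 to 0.41 N m, so this is the stop. I'll relax it slightly, release, and move over the bar.

Emit:
carry_out(motion="0 0 0 0 0 1 150;0 0 0 0 0 0 100;0 0 0 0 0 0 50;0 0 0 0 0 0 0;0 0 0 0 0 0 0;0 0 0 0 0 0 0;0 0 0.02 0 0 0 0;0 0 0.025 0 0 0 0;0 0 0.025 0 0 0 0;-0.0144 0.0021 0 0 0 -6.2 0;-0.0144 0.0021 0 0 0 -6.2 0;-0.0144 0.0022 0 0 0 -6.2 0;-0.0144 0.0022 0 0 0 -6.2 0;0 0 0 0 0 0 0;0 0 0 0 0 0 0")

```text
time_s: 10.9
ee_pos: [0.4933, 0.1578, 0.1225]
eef_rot: [-3.141, -0.001, -0.139]
force: [0.6, -0.9, 0.5]
grip_width: 0.0939
grip_force: 0.0
```

```bash
python3 o.py; python3 - <<'E'
from refine import *
a=up(snap('scene'),(250,330,180,255),5); b=up(snap('top'),(220,300,190,265),5)
cv2.imwrite('pics/k2.png',np.hstack([a,b])[:,:,::-1])
E
```

```text
10.9 [0.4933 0.1578 0.1225] [-1.7999e+02 -3.0000e-02 -7.9900e+00] [ 0.59 -0.88  0.51] [ 0.039 -0.016  0.019] [0.239 0.315 1.706 0.    1.12  1.949] 0.09390509183444933 0.0
```

View pics/k2.png

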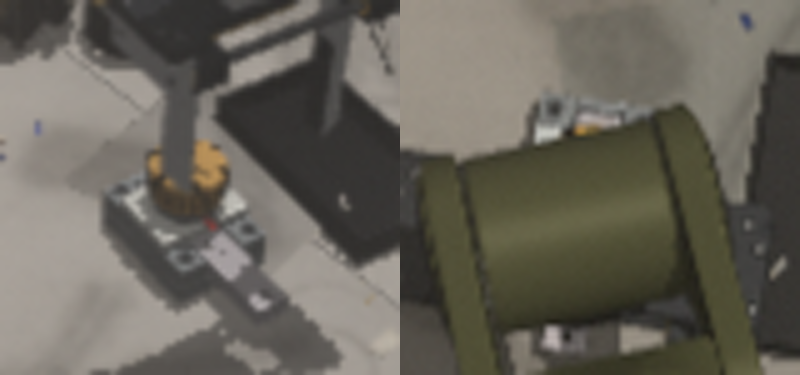

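The scene crop shows the knob raised and free with its pointer at (210,225), and the bar unmoved. I'll descend and pinch lightly.

Emit:
carry_out(motion="0 0 -0.02 0 0 0 0;0 0 -0.02 0 0 0 40;0 0 -0.02 0 0 0 80;0 0 -0.015 0 0 0 100;0 0 -0.015 0 0 0 120;0 0 -0.01 0 0 0 140;0 0 -0.005 0 0 0 150;0 0 -0.0005 0 0 0 160;0 0 0 0 0 0 170;0 0 0 0 0 0 180;0 0 0 0 0 0 190;0 0 0 0 0 0 200;0 0 0 0 0 0 210;0 0 0 0 0 0 210;0 0 0 0 0 0 210;0 0 0 0 0 0 210", grip_force=4)

```text
time_s: 12.33
ee_pos: [0.4933, 0.1577, 0.017]
eef_rot: [-3.141, -0.001, -0.143]
force: [-1.1, -1.6, 5.6]
grip_width: 0.0244
grip_force: 4.0
```

```bash
python3 o.py
```

```text
12.3333 [0.4933 0.1577 0.017 ] [-1.7999e+02 -3.0000e-02 -8.1800e+00] [-1.13 -1.55  5.62] [-0.179  0.091 -0.019] [ 0.239  0.471  1.774 -0.     0.895  1.952] 0.024425038478683835 3.99664968252182
```

Emit:
carry_out(motion="0 0 0 0 0 0 210;0 0 0.0003 0 0 0 210;0 0 0.0002 0 0 0 210;-0.001 0.00014 0 0 0 0 210;-0.002 0.00028 0 0 0 0 210;-0.002 0.00028 0 0 0 0 210;0 0 0 0 0 0 210", grip_force=40)

```text
time_s: 12.92
ee_pos: [0.4877, 0.1585, 0.0171]
eef_rot: [3.141, 0.0, -0.143]
force: [-0.9, -0.2, 1.1]
grip_width: 0.0235
grip_force: 40.0
```

```bash
python3 o.py
```

```text
12.9167 [0.4877 0.1585 0.0171] [ 1.7999e+02  3.0000e-02 -8.1800e+00] [-0.91 -0.25  1.05] [ 0.023  0.174 -0.008] [0.243 0.462 1.788 0.    0.891 1.956] 0.023492165098428573 39.980236887931824
```

Emit:
carry_out(motion="-0.003 0.0004 0 0 0 0 210;-0.004 0.0006 0 0 0 0 210;-0.004 0.0006 0 0 0 0 210;-0.004 0.0006 0 0 0 0 210;-0.004 0.0006 0 0 0 0 210;-0.004 0.0005 0 0 0 0 210;-0.002 0.0003 0 0 0 0 210;0 0 0 0 0 0 210")

```text
time_s: 13.58
ee_pos: [0.4625, 0.162, 0.0171]
eef_rot: [3.141, 0.001, -0.143]
force: [0.0, -0.8, -2.0]
grip_width: 0.0234
grip_force: 40.0
```

```bash
python3 o.py
```

```text
13.5833 [0.4625 0.162  0.0171] [ 1.7999e+02  4.0000e-02 -8.1700e+00] [ 0.03 -0.78 -2.02] [ 0.024  0.076 -0.052] [0.262 0.422 1.851 0.    0.869 1.976] 0.02339805392034803 39.97879922389984
```

Emit:
carry_out(motion="-0.003 0.0004 0 0 0 0 210;-0.004 0.0006 0 0 0 0 210;-0.004 0.0006 0 0 0 0 210;-0.004 0.0006 0 0 0 0 210;-0.004 0.0005 0 0 0 0 210;-0.004 0.0006 0 0 0 0 210;-0.004 0.0006 0 0 0 0 210;-0.004 0.0005 0 0 0 0 210;-0.003 0.0004 0 0 0 0 210;0 0 0 0 0 0 210")

```text
time_s: 14.42
ee_pos: [0.4286, 0.1669, 0.0171]
eef_rot: [3.142, 0.0, -0.143]
force: [0.1, -0.1, -2.2]
grip_width: 0.0236
grip_force: 40.0
```

```bash
python3 o.py
```

```text
14.4167 [0.4286 0.1669 0.0171] [ 1.80e+02  1.00e-02 -8.17e+00] [ 0.14 -0.08 -2.24] [-0.034  0.056 -0.024] [0.292 0.368 1.934 0.    0.84  2.005] 0.02355337834945212 39.97878670692444
```

Emit:
carry_out(motion="-0.003 0.0004 0 0 0 0 210;-0.004 0.0006 0 0 0 0 210;-0.004 0.0006 0 0 0 0 210;-0.004 0.0006 0 0 0 0 210;-0.004 0.0005 0 0 0 0 210;-0.004 0.0006 0 0 0 0 210;-0.004 0.0006 0 0 0 0 210;-0.004 0.0005 0 0 0 0 210;-0.004 0.0005 0 0 0 0 210;0 0 0 0 0 0 210")

```text
time_s: 15.25
ee_pos: [0.3934, 0.1717, 0.0171]
eef_rot: [3.141, 0.0, -0.143]
force: [-0.7, 0.6, -2.2]
grip_width: 0.0236
grip_force: 40.0
```

```bash
python3 o.py; python3 - <<'E'
from refine import *
s=snap('scene'); a=up(s,(250,340,180,270),5); t=snap('top'); b=up(t,(225,295,190,280),5)
cv2.imwrite('pics/k3.png',np.hstack([a,b])[:,:,::-1])
E
```

```text
15.25 [0.3934 0.1717 0.0171] [ 1.7999e+02  3.0000e-02 -8.1700e+00] [-0.67  0.63 -2.22] [ 0.042  0.094 -0.012] [0.326 0.313 2.015 0.    0.814 2.04 ] 0.02360780677321316 39.978724122047424
```

View pics/k3.png

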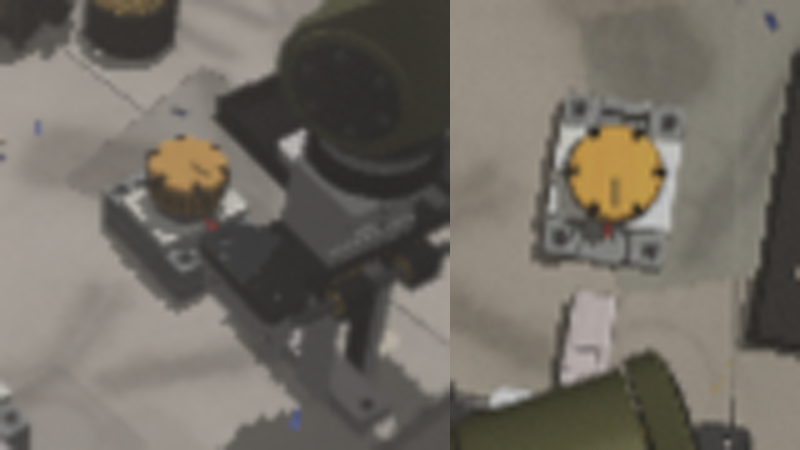

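The top crop shows the bar fully out: its tip is at (595,290), ahead of the block front at (595,262), and the clamp and knob are untouched. I'll lift and carry it round to the tray.

Emit:
carry_out(motion="0 0 0.006 0 0 0 210;0 0 0.012 0 0 0 210;0 0 0.015 0 0 0 210;0 0 0.015 0 0 0 210;0 0 0.015 0 0 0 210;0 -0.01 0.01 0 0 0 210;0 -0.018 0 0 0 -0.7 210;0 -0.018 0 0 0 0 210;0 -0.018 0 0 0 0 210;0 -0.018 0 0 0 0 210;0 -0.018 0 0 0 0 210;0 -0.018 0 0 0 0 210;0.01 -0.016 0 0 0 0 210;0.018 -0.0157 0 0 0 0 210;0.018 0 0 0 0 0 210;0.018 0 0 0 0 0 210;0.018 0 0 0 0 0 210;0.018 0 0 0 0 0 210;0.0164 0 0 0 0 0 210;0 0 0 0 0 0 210")

```text
time_s: 17.02
ee_pos: [0.5127, 0.0218, 0.0905]
eef_rot: [-3.141, -0.001, -0.155]
force: [-0.1, 0.7, -2.3]
grip_width: 0.0236
grip_force: 40.0
```

```bash
python3 o.py; python3 - <<'E'
from refine import *
s=snap('scene'); a=up(s,(280,360,170,255),5); t=snap('top'); b=up(t,(265,345,185,270),5)
cv2.imwrite('pics/k4.png',np.hstack([a,b])[:,:,::-1])
E
```

```text
17.0167 [0.5127 0.0218 0.0905] [-1.7999e+02 -8.0000e-02 -8.9000e+00] [-0.1   0.71 -2.26] [0.021 0.042 0.042] [-0.029  0.347  1.747 -0.     1.046  1.697] 0.02355534435709683 39.978840351104736
```

View pics/k4.png

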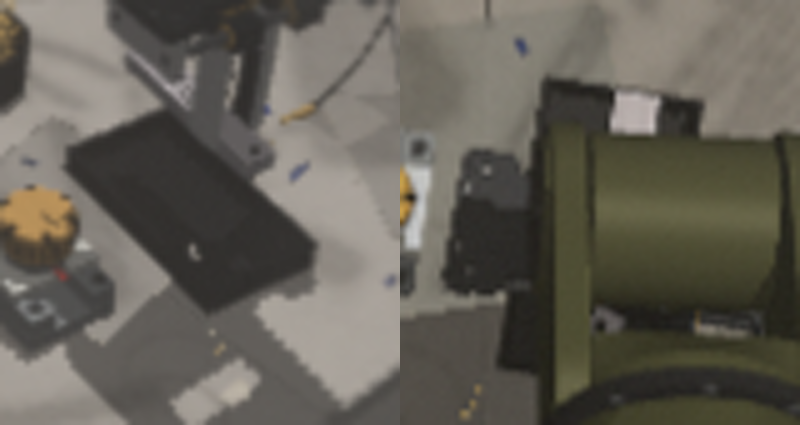

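The top crop shows the bar's tip at (636,105), within the tray's width. It appears shifted right and up, as expected from its height. Now to lower it.

Emit:
carry_out(motion="0 0 0 0 0 0 210;-0.001 -0.001 -0.01 0 0 0 210;0 0 -0.015 0 0 0 210;0 0 -0.015 0 0 0 210;0 0 -0.012 0 0 0 210;0 0 -0.01 0 0 0 210;0 0 -0.007 0 0 0 210;0 0 -0.005 0 0 0 210;0 0 -0.003 0 0 0 210;0 0 0 0 0 0 210;0 0 0 0 0 0 210")

```text
time_s: 18.03
ee_pos: [0.5097, 0.021, 0.0134]
eef_rot: [-3.142, -0.0, -0.155]
force: [0.9, 0.3, -1.9]
grip_width: 0.0234
grip_force: 40.0
```

```bash
python3 o.py; python3 - <<'E'
from refine import *
s=snap('scene'); a=up(s,(280,360,170,255),5); t=snap('top'); b=up(t,(265,345,185,270),5)
cv2.imwrite('pics/k5.png',np.hstack([a,b])[:,:,::-1])
E
```

```text
18.0333 [0.5097 0.021  0.0134] [-1.80e+02 -3.00e-02 -8.89e+00] [ 0.93  0.27 -1.93] [0.044 0.087 0.053] [-0.031  0.464  1.797  0.     0.88   1.695] 0.023434814831495628 39.97878134250641
```

View pics/k5.png

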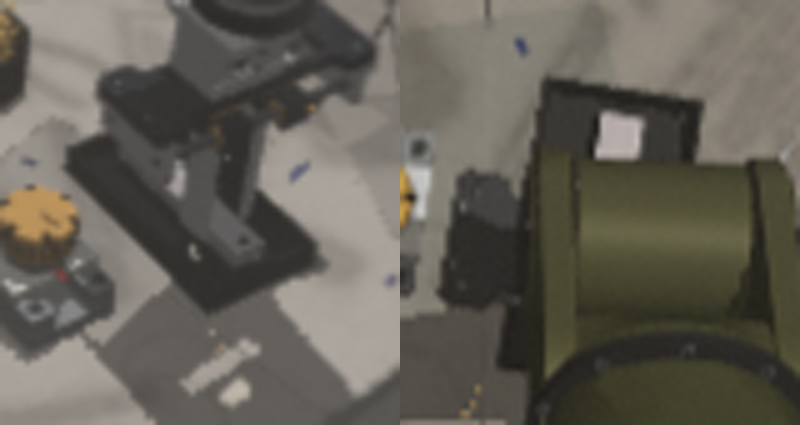

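The bar is inside the tray walls in both views (tip at (620,115) in the top crop). I'll lower it onto the floor by feel.

Emit:
carry_out(motion="0 0 -0.002 0 0 0 210;0 0 -0.002 0 0 0 210;0 0 -0.001 0 0 0 210;0 0 -0.0005 0 0 0 210;0 0 0 0 0 0 210;0 0 0 0 0 0 210")

```text
time_s: 18.63
ee_pos: [0.5096, 0.021, 0.0076]
eef_rot: [-3.142, 0.0, -0.155]
force: [-0.0, 0.7, -2.8]
grip_width: 0.0235
grip_force: 40.0
```

Emit:
carry_out(motion="0 0 -0.0005 0 0 0 210;0 0 0 0 0 0 210;0 0 -0.0003 0 0 0 210;0 0 0 0 0 0 210;0 0 0 0 0 0 210")

```text
time_s: 19.05
ee_pos: [0.5097, 0.021, 0.0072]
eef_rot: [-3.142, -0.0, -0.155]
force: [-2.0, -0.6, 5.5]
grip_width: 0.0233
grip_force: 40.0
```

Emit:
carry_out(motion="0 0 0 0 0 0 205;0 0 0 0 0 0 190;0 0 0 0 0 0 175;0 0 0 0 0 0 160;0 0 0 0 0 0 150;0 0 0 0 0 0 150;0 0 0 0 0 0 150", grip_force=5)

```text
time_s: 19.63
ee_pos: [0.5095, 0.021, 0.0068]
eef_rot: [-3.142, 0.0, -0.155]
force: [0.8, 0.4, -0.6]
grip_width: 0.039
grip_force: 0.0
```

```bash
python3 o.py
```

```text
19.6333 [0.5095 0.021  0.0068] [-180.      0.     -8.88] [ 0.82  0.38 -0.58] [ 0.032  0.016 -0.05 ] [-0.031  0.475  1.8    0.     0.866  1.695] 0.03895148838307039 0.0
```

Emit:
carry_out(motion="0 0 0.005 0 0 0 150;0 0 0.015 0 0 0 150;0 0 0.025 0 0 0 150;0 0 0.03 0 0 0 150;0 0 0.03 0 0 0 150;0 0 0.03 0 0 0 150;0 0 0.03 0 0 0 150;-0.01 -0.03 0 0 0 0 150;-0.01 -0.03 0 0 0 0 150;-0.01 -0.03 0 0 0 0 150;-0.01 -0.03 0 0 0 0 150;-0.01 -0.03 0 0 0 0 150;-0.01 -0.03 0 0 0 0 150;-0.01 -0.03 0 0 0 0 150;-0.01 -0.03 0 0 0 0 150;-0.01 -0.03 0 0 0 0 150;0 0 0 0 0 0 150;0 0 0 0 0 0 150")

```text
time_s: 21.13
ee_pos: [0.419, -0.25, 0.1721]
eef_rot: [-3.142, -0.0, -0.158]
force: [0.3, 0.1, 0.4]
grip_width: 0.0385
grip_force: 0.0
```

```bash
python3 - <<'E'
from refine import *
t=snap('top'); b=up(t,(150,345,185,275),4)
cv2.imwrite('pics/k6.png',b[:,:,::-1])
W=cloud(t)[195:268,283:330].reshape(-1,3); m=(W[:,2]>.012)&(W[:,2]<.03)&(abs(W[:,1]-.018-(.5385-W[:,0])*.156)<.03)&(abs(W[:,0]-.5385)<.066)
w=W[m]; print(m.sum(),cv2.minAreaRect((w[:,:2]*1000).astype(np.float32)),np.percentile(w[:,2],[5,50,95]))
A=np.c_[w[:,:2],np.ones(len(w))]; print('tilt',np.linalg.lstsq(A,w[:,2],rcond=None)[0])
E
```

```text
384 ((537.255126953125, 13.47723388671875), (35.00620651245117, 129.43553161621094), 80.5889892578125) [0.01316521 0.01730635 0.0220327 ]
tilt [-0.00394529  0.01475826  0.01926543]
```

View pics/k6.png

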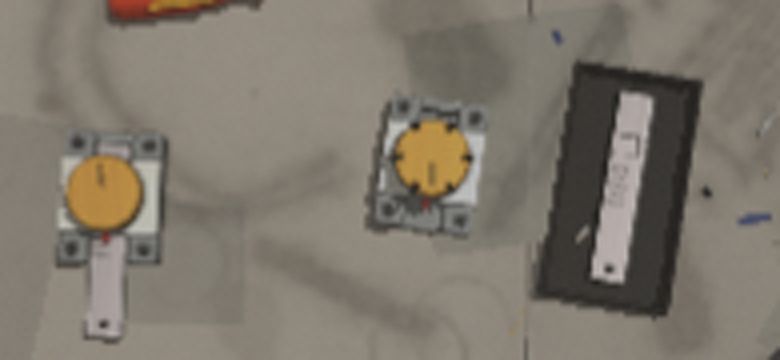

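The bar lies flat in the tray, centred near (622,188) and level to within the noise. Both clamps and the plain bar are undisturbed.

```bash
python3 -c "
from station import ctrl
print(ctrl.hand_in())"
```

```text
the job is handed in; nothing more can be done
None
```

I unscrewed the notched knob clockwise to its stop (about 0.41 N m), drew its bar straight out and laid it flat in the black tray. The plain clamp and its bar look undisturbed, nothing else on the bench was handled, and the job is handed in.

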